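# Close the night cover of the egg chiller with the reach pole

### The arm

A 6-joint arm with a two-finger parallel gripper is mounted at the origin on the work surface. World frame = base frame: x ahead of the robot, y to its left, z up, the work surface at z = 0. Lengths are in m, angles in rad, forces in N, time in s.
With the tool pointing down it reaches from about 0.3 to 0.875 m from the base axis. Payload 6.4 kg.
Tool frame: the origin (TCP) lies on the centre line of the jaws, within the pads' length; the fingertips stand 14 mm ahead of it and the grasp point (between the pads) lies 5 mm behind it; z points along the fingers, y is the direction in which the jaws open and shut (so a half turn about z gives the same grasp; the last joint's range is limited). The gripper opens to 85 mm and grips with 20 to 120 N. Pads are 22 mm wide; open, the fingers measure 114 mm over their backs; the gripper's body (76 mm by 85 mm) begins 54 mm behind the grasp point. The pads swing forward as they close: fully open they stand 13 mm farther back than shut.
Start: joints at [1.082, 0.181, 1.607, -0, 1.354, -0.206], TCP at [0.16, 0.552, 0.245] pointing down, gripper open.
Joint ranges: [-2.99, 2.99], [-0.89, 2.07], [0.3, 2.58], [-1.14, 4.28], [0, 2.63], [-3.12, 3.12]. Speed limits (rad/s): [2.57, 2.57, 3.01, 3.14, 3.14, 3.14].

### API

Orientations are given as a unit quaternion [w, x, y, z].
In Python, from bench import * gives the robot as it stands.
- The arm moves only by the tool servo_tool, never from a script. Its argument "plan" is a list that holds one entry, the list of rows, each a list of 5 numbers: the shift along the world's x, y, z in m, then the turn about the world's z in rad, then the gripper command: -1 is shut, 1 is fully open, values between are in proportion. In form: [[[tx, ty, tz, roll, claw], ...]]. A call has 1 to 8 rows; each row shifts and turns the commanded pose from where the row before left it; what a row does not reach is not made up. A row lasts 1/10 s, in which the tool goes at most 50 mm and 8.59 degrees, less where a joint would pass 70% of its speed; a pose out of reach is approached as far as the arm can. A call with a gripper value outside its range is refused whole. The fingers move at their own pace and stop on an object; the grip force is fixed at half the most. Time passes only in rows, so rows that do not move let the fingers close. It gives the time, the measured TCP pose, the force and the opening at its end, in the units of the state.
- get_obs(): the state, without advancing time (a new reading comes with each control period).
- camera(name): name is "side" or "top" or "wrist"; returns a dict with "img" (480x640x3 uint8, blue, green, red), "camera_matrix" (3x3 intrinsics, pixels), "rvec" (rotation vector, rad) and "tvec" (3), from world to camera coordinates, as OpenCV has them. Camera axes: x right, y down, z forward; pixel columns grow to the right and rows downward; lengths in m; the calibration is good to about 2 mm. A picture is of the moment at which its call begins. There is no depth.
- hand_in(): hands the job in, once; it reports no verdict.
Trained networks look in a picture, given as the dict that the camera call returned (one of the last four; its "shot" number tells which), for a name from the list of things; names that differ only in an ending like _2 or _b are one class to them, and where a whole thing is asked for, a point or a joint stands for the part that bears it (a point fixed in the world has none). Each returns a list of dicts, best first, with "conf" (0 to 1); they miss things now and then, are a little off and sometimes report something else, mostly with a low value. They report only what shows in the picture. A call takes as long as a camera call.
- trace(picture, thing): "mask" (480x640 bool, what is visible of it) and "rect" ([left, top, right, bottom] as shares, 0 to 1, of the picture: columns of its width, rows of its height, round what is visible of it).
- pinpoint(picture, thing): "centre" ([row, column] as shares, 0 to 1, of the picture: columns of its width, rows of its height: a listed point, or the origin of a listed thing).
The state is a dict: "time_s": time; "q": joint angles; "dq": joint speeds; "joint_efforts": joint torques, N m; "eef_pos": TCP position; "eef_rot": TCP orientation; "wrist_force": force on the tool from outside, world axes, zero at the start; "torque": the same for the moment, N m; "opening": opening from 0.0 (shut) to 1.0 (fully open).
Only numpy, scipy, OpenCV 4.12 (cv2) and the standard library are available. Lean on these libraries where they do the work, as an engineer would, in place of code of your own. Each camera call takes 0.05 s, during which the arm holds its last target.

### The job

Closing time at the egg counter: take the reach pole from its rest, hook its prong into the ring eye on the chiller's raised clear cover, and with it swing the cover gently down, without letting it slam, until it is fully shut. Then unhook and lay the pole back in both saddles of its rest and let go. Only the pole may touch the chiller, and leave the cartons and the stock terminal where they are.

Things in the scene. Friction and masses are not known exactly. Their poses are not given: they have to be found in the camera images.
- case: Countertop chilled display case, fixed, grey with clear sides: 440 wide (its x), 340 deep (its y), 360 high. Origin at the centre of its underside on the counter. Its front faces its own +y (to the robot's left); z up. The cover hangs on the front edge of its roof.
- cover (a joint): Cover hinge, rad: 0 = shut (hanging against the case's front), grows as the lower edge swings out to the case's +y and up; 1.57 = level, end stop 1.9. A friction hinge (0.62 N m) holds it wherever it is left; no spring or catch. The cover: clear pane in an aluminium frame, 0.38 kg, 440 wide, 208 from hinge line to free edge, bottom rail 12 thick.
- cover_hinge (a point): Middle of the cover's hinge line (which runs along the case's x), fixed: 178 in front (+y) of the case's origin, 354 above the counter. At cover angle q the eye's centre lies from here, in mm, 198 sin q + 36 cos q along the case's +y and 36 sin q - 198 cos q up.
- eye (a point): Centre of the steel ring eye on the outer face of the middle of the cover's bottom rail, 10 from the free edge; moves with the cover. Axes are the cover's: x along the hinge, y out of its outer face, z towards the hinge. Hole diameter 34, its axis parallel to the hinge line (x); wire 7 thick, outer diameter 48; the centre is 30 off the rail's face.
- rest: Pole rest fixed to the counter: an aluminium rail 260 long (its y) with two black U saddles centred 100 each side of its middle. Origin under its middle on the counter. Saddle floor 49 above the counter, slot 28 wide with flared mouths, saddle tops 84 high; 178 of free handle between the saddles.
- pole: Loose reach pole, 0.24 kg, 530 long, lying in the rest, axis 60 above the counter. Origin on its axis at the place to grip, 15 from its balance point, within 15 of the rest's middle at the start. Square wooden handle 22 x 22 from y = -155 to +235 (steel ferrule, 23.5 square, at its -y end); an 8 mm steel shank goes on to y = -280. At the start -y points to the case side.
- prong (a point): Point on the pole's prong, at (22, -280, 0) in the pole's frame, axes as the pole's. The straight steel prong, 8 thick, turns off the shank's end at a right angle to the pole's +x, 46 long from the shank's axis, with a 13 mm ball on its end. In the rest it is level and points away from the robot.
- carton_ten: Bystander: closed pulp carton for ten eggs, 252 x 106 x 70 high, loose, 0.62 kg, origin at the centre of its underside.
- carton_six: Bystander: closed pulp carton for six eggs, 156 x 106 x 70 high, loose, 0.38 kg, origin at the centre of its underside.
- terminal: Bystander: grey hand-held stock terminal lying on its back, 165 x 58 x 27 high, loose, 0.33 kg, origin at the centre of its underside.

How it is judged:
On the way, in this order (a step that is already met when the one before it is completed fails the run):
1. the prong is through the ring eye while the cover is still up (x of prong in the frame of eye between -0.026 and 0.026 m and y of prong in the frame of eye between -0.018 and 0.018 m and z of prong in the frame of eye between -0.018 and 0.018 m and value of joint cover above 0.9 rad), for 0.2 s.
2. the cover is more than half way down with the prong still in the eye (x of prong in the frame of eye between -0.026 and 0.026 m and y of prong in the frame of eye between -0.018 and 0.018 m and z of prong in the frame of eye between -0.018 and 0.018 m and value of joint cover below 0.6 rad), for 0.1 s.
3. the cover is fully shut (value of joint cover below 0.04 rad), for 0.2 s.
At the end, for the whole second after the job is handed in: The cover is shut to within 0.04 rad (about 8 mm at its lower edge) and the pole lies still in both saddles of its rest: its axis within 8 mm sideways and 6 mm in height of the seated position and within 0.06 rad of the rest's direction, its grip point within 60 mm of the rest's middle (value of joint cover below 0.04 rad and x of pole in the frame of rest between -0.008 and 0.008 m and y of pole in the frame of rest between -0.06 and 0.06 m and z of pole in the frame of rest between 0.054 and 0.066 m and angle between the y axis of pole and the y axis of rest, either way round below 0.06 rad and linear speed of pole below 0.02 m/s); the robot touches nothing.
It fails at once if the cover slams shut (faster than 1.5 rad/s within the last 0.25 rad before shut) (value of joint cover below 0.25 rad and velocity of joint cover below -1.5 rad/s).
It fails at once if the hand or arm touches the chiller or its cover (more than 1 N) (contact force between any of the arm, the fingers and case above 1 N).
It fails at once if a carton or the terminal is shifted more than 20 mm (distance of any of carton_ten, carton_six, terminal from where it was at the start of the episode above 0.02 m).
It also fails if it takes over 58 s, if anything falls off the work surface, if the arm or the gripper's body presses on something with over 40 N, if the wrist force passes 120 N, or if a joint passes its speed limit or range.

## Working session

There is one attempt and no reset: what is moved stays moved. The work goes in short steps, Python scripts to look and compute and a tool call to move; the robot and the scene stay as the last step left them, time stands still between calls to the robot, and variables do not carry over. Pictures are saved under pics/ and viewed, and the job is handed in when it is done.

Besides the shell and the picture viewer there is one more tool, called after "Request:" by a JSON object that holds its "fn" and its "kwargs". servo_tool: Moves the arm, as the interface text tells. Its arguments: {"type":"object","properties":{"plan":{"type":"array"}},"required":["plan"]}

```bash
ls; mkdir -p pics
python3 - <<'E'
from bench import *
import cv2,pickle
print(get_obs())
for n in ["side","top","wrist"]:
    p=camera(n); cv2.imwrite(f"pics/{n}0.png",p["img"]); 
    print(n,p["camera_matrix"].tolist(),p["rvec"],p["tvec"],p["shot"])
    for t in ["case","cover_hinge","eye","rest","pole","prong","carton_ten","carton_six","terminal"]:
        r=pinpoint(p,t)
        print(t,[( [round(a["centre"][1]*640,1),round(a["centre"][0]*480,1)],round(a["conf"],2)) for a in r[:2]])
    pickle.dump(p,open(f"{n}0.pkl","wb"))
E
```

```text
pics
{'time_s': 0.0, 'q': array([ 1.08172621e+00,  1.81543665e-01,  1.60801549e+00,  3.30684369e-05,
        1.35380391e+00, -2.06308278e-01]), 'dq': array([0.00069865, 0.00034672, 0.00025459, 0.00066678, 0.00203927,
       0.00013466]), 'joint_efforts': array([-2.27805674e-05, -4.44883811e+01, -3.51330221e+01, -2.78065872e-04,
        9.31193208e-03,  1.36775949e-05]), 'eef_pos': array([0.16015308, 0.55169289, 0.24437904]), 'eef_rot': array([-3.16789782e-04,  1.40913871e-01,  9.90021463e-01, -8.26735907e-04]), 'wrist_force': array([-0.66644751,  0.56819907,  0.39599085]), 'torque': array([ 0.00917243,  0.00773659, -0.06426204]), 'opening': 1.003797005363999}
side [[481.90653656469357, 0.0, 309.1944922923025], [0.0, 481.90653656469357, 245.56142985408226], [0.0, 0.0, 1.0]] [ 0.4153324  -2.72198848  1.2645703 ] [0.57856958 0.25484137 1.01821235] 1
case []
cover_hinge [([329.7, 145.3], 0.72)]
eye [([283.9, 191.3], 0.84), ([342.1, 430.3], 0.61)]
rest [([341.0, 433.4], 0.64)]
pole [([342.3, 412.8], 0.88)]
prong [([352.7, 299.8], 0.97)]
carton_ten [([235.1, 304.8], 0.85)]
carton_six [([210.6, 352.1], 0.84)]
terminal [([212.3, 423.4], 0.57)]
top [[464.7707969144496, 0.0, 325.2314817263507], [0.0, 464.7707969144496, 246.74782580561563], [0.0, 0.0, 1.0]] [ 2.16113983 -2.11218923  0.16510899] [-4.62498762e-04  6.51956957e-01  9.75536335e-01] 2
case []
cover_hinge [([400.4, 247.5], 0.97)]
eye [([271.9, 224.8], 0.97)]
rest [([197.4, 337.8], 0.86)]
pole [([195.4, 337.6], 0.95)]
prong [([272.3, 225.6], 0.62)]
carton_ten []
carton_six [([244.5, 203.6], 0.84)]
terminal [([180.7, 228.9], 0.58)]
wrist [[422.9012476636034, 0.0, 316.62464082721146], [0.0, 422.9012476636034, 241.46547421246512], [0.0, 0.0, 1.0]] [-2.33571969 -1.75292527 -0.23415911] [-0.57538617 -0.03464836  0.37839021] 3
case []
cover_hinge []
eye []
rest []
pole []
prong []
carton_ten []
carton_six []
terminal []
```

View pics/side0.png

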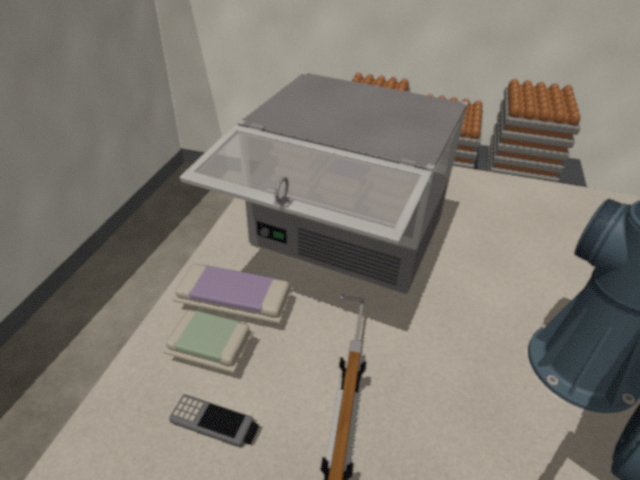

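View pics/top0.png

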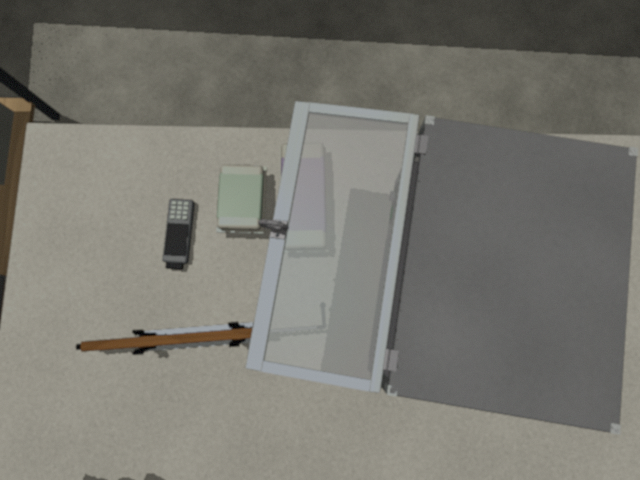

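View pics/wrist0.png

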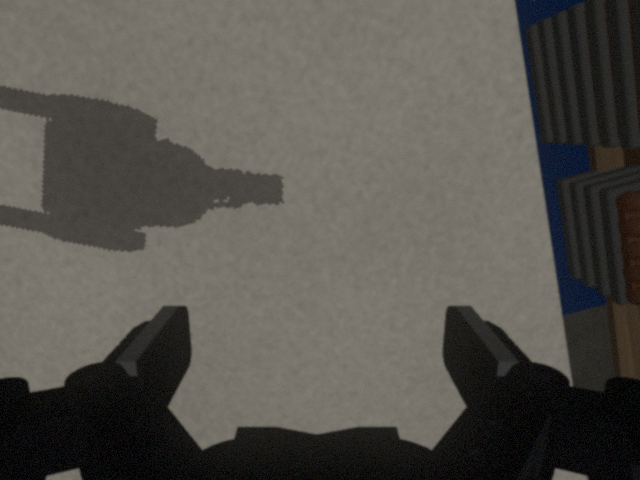

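```bash
cat > h.py <<'E'
import numpy as np,cv2
def P(p):
    R,_=cv2.Rodrigues(np.array(p["rvec"])); return R,np.array(p["tvec"]).reshape(3),np.array(p["camera_matrix"])
def tri(pa,a,pb,b):
    M=[]
    for p in(pa,pb):
        R,t,K=P(p); M.append(K@np.c_[R,t])
    X=cv2.triangulatePoints(M[0],M[1],np.array(a,float).reshape(2,1),np.array(b,float).reshape(2,1)).ravel(); X=X[:3]/X[3]
    e=[np.linalg.norm(proj(p,X)-np.array(c)) for p,c in((pa,a),(pb,b))]
    return X,e
def proj(p,X):
    return cv2.projectPoints(np.array(X,float).reshape(-1,3),np.array(p["rvec"]),np.array(p["tvec"]),np.array(p["camera_matrix"]),None)[0].reshape(-1,2).squeeze()
def onz(p,uv,z):
    R,t,K=P(p); d=R.T@np.linalg.inv(K)@np.array([uv[0],uv[1],1.]); c=-R.T@t
    return c+d*(z-c[2])/d[2]
E
python3 - <<'E'
from h import *; import pickle
s=pickle.load(open("side0.pkl","rb"));t=pickle.load(open("top0.pkl","rb"))
for n,a,b in[("hinge",(329.7,145.3),(400.4,247.5)),("eye",(283.9,191.3),(271.9,224.8)),("pole",(342.3,412.8),(195.4,337.6)),("rest",(341,433.4),(197.4,337.8)),("six",(210.6,352.1),(244.5,203.6)),("term",(212.3,423.4),(180.7,228.9))]:
    print(n,tri(s,a,t,b))
print("prong",onz(s,(352.7,299.8),.06), onz(t,(323,303),.06), onz(t,(323,326),.06))
print("poleend",onz(t,(80,347),.06),onz(t,(250,333),.06))
print("hinge z.354",onz(t,(418,117),.354),onz(t,(380,389),.354))
print("roofback",onz(t,(636,148),.36),onz(t,(618,430),.36),onz(t,(432,118),.36),onz(t,(392,391),.36))
print("cams",[-P(p)[0].T@P(p)[1] for p in(s,t)])
E
```

```text
hinge (array([ 0.60049649, -0.10278356,  0.36424859]), [np.float64(1.2738667427802504), np.float64(1.830608104862327)])
eye (array([0.63037501, 0.09415902, 0.3709401 ]), [np.float64(1.3194870259310258), np.float64(1.6265213416366833)])
pole (array([0.45171411, 0.28864889, 0.05311555]), [np.float64(1.8598607449258915), np.float64(1.6754505823797041)])
rest (array([ 4.48839603e-01,  2.98744654e-01, -1.63962874e-04]), [np.float64(1.6179980294540575), np.float64(1.4266675335903816)])
six (array([0.75949326, 0.20714781, 0.0050446 ]), [np.float64(0.8409099627284582), np.float64(0.8220926426237024)])
term (array([6.91251172e-01, 3.52892873e-01, 3.36574996e-04]), [np.float64(1.6697253732591475), np.float64(1.4429681879228569)])
prong [0.49909007 0.01794926 0.06      ] [0.5278747  0.01638763 0.06      ] [0.47911667 0.01522353 0.06      ]
poleend [0.4232609  0.52976282 0.06      ] [0.46082233 0.17034396 0.06      ]
hinge z.354 [ 0.82019654 -0.13307655  0.354     ] [ 0.39229311 -0.07333157  0.354     ]
roofback [ 0.77273146 -0.47785286  0.36      ] [ 0.34395912 -0.4167184   0.36      ] [ 0.81619899 -0.15438556  0.36      ] [ 0.39069499 -0.09023574  0.36      ]
cams [array([0.38601245, 0.75773574, 0.84455563]), array([0.48960545, 0.0081295 , 1.06627372])]
```

Run:
```python
import cv2
a=cv2.imread("pics/side0.png")
cv2.imwrite("pics/sa.png",cv2.resize(a[270:480,290:440],None,fx=3.8,fy=2.85,interpolation=cv2.INTER_CUBIC))
cv2.imwrite("pics/sb.png",cv2.resize(a[110:250,170:370],None,fx=4,fy=4,interpolation=cv2.INTER_CUBIC))
a=cv2.imread("pics/top0.png")
cv2.imwrite("pics/ta.png",cv2.resize(a[200:360,60:340],None,fx=2.85,fy=2.85,interpolation=cv2.INTER_CUBIC))
```

```text
(no output)
```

View pics/sa.png

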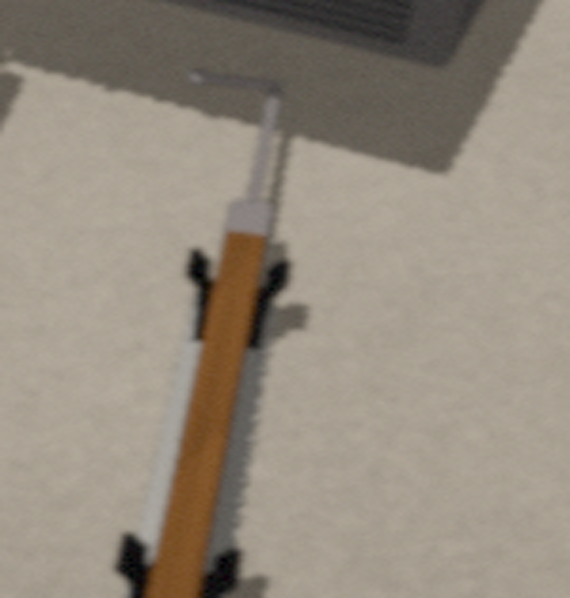

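View pics/sb.png

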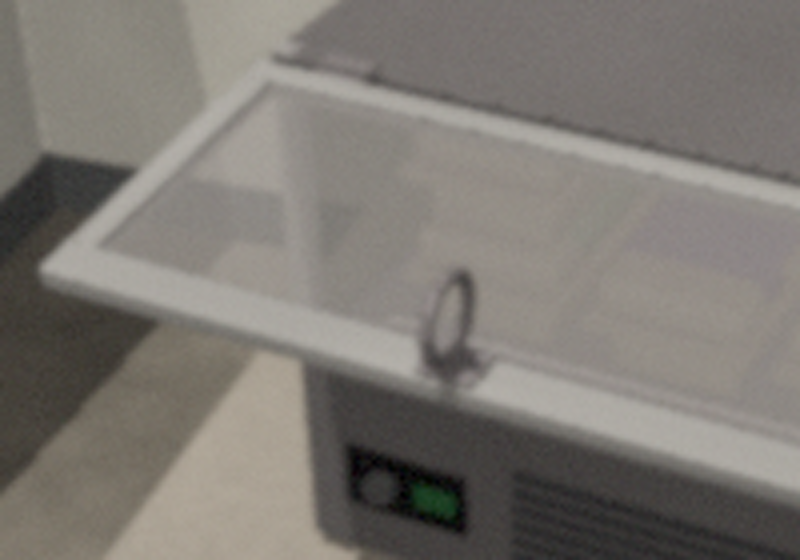

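View pics/ta.png

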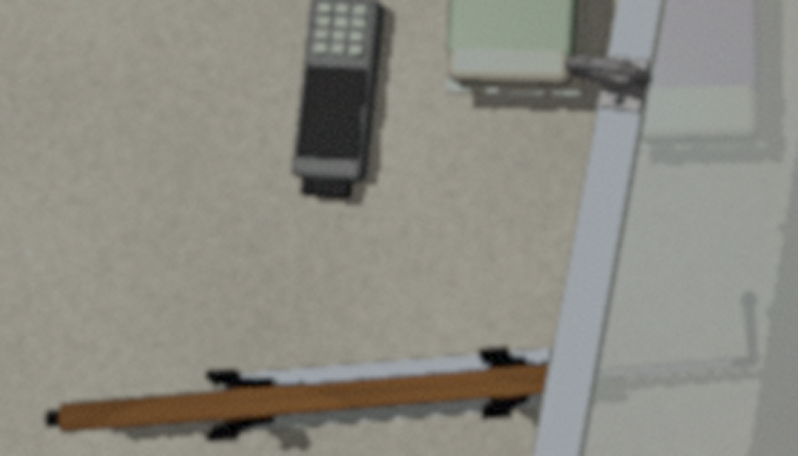

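Request:
{"fn": "servo_tool", "kwargs": {"plan": [[[0.029,-0.026,0,-0.12,1],[0.029,-0.026,0,-0.12,1],[0.029,-0.026,0,-0.12,1],[0.029,-0.026,0,-0.12,1],[0.029,-0.026,0,-0.12,1],[0.029,-0.026,0,-0.12,1],[0.029,-0.026,0,-0.12,1],[0.029,-0.026,0,-0.12,1]]]}}

```text
time_s: 2.3
eef_pos: [0.3935, 0.343, 0.2455]
eef_rot: [0.0, 0.584, 0.812, 0.0]
wrist_force: [-0.4, -0.2, -0.5]
opening: 0.999
```

Run:
```python
from h import *; import pickle
from scipy.optimize import least_squares
s=pickle.load(open("side0.pkl","rb"));t=pickle.load(open("top0.pkl","rb"))
def model(v):
    x,y,a,q=v; 
    def W(l): 
        c,sn=np.cos(a),np.sin(a); return np.array([x+c*l[0]-sn*l[1],y+sn*l[0]+c*l[1],l[2]])
    h=W((0,.178,.354)); e=W((0,.178+.198*np.sin(q)+.036*np.cos(q),.354+.036*np.sin(q)-.198*np.cos(q)))
    return W,h,e
def res(v):
    W,h,e=model(v); r=[]
    for p,X,uv in[(s,h,(329.7,145.3)),(t,h,(400.4,247.5)),(s,e,(283.2,190.5)),(t,e,(272,224.8)),(t,W((.22,-.17,.36)),(636,148)),(t,W((-.22,-.17,.36)),(618,430)),(t,W((.22,.17,.36)),(432,118)),(t,W((-.22,.17,.36)),(392,391))]:
        r+=list(proj(p,X)-uv)
    return np.array(r)
f=least_squares(res,[.6,-.28,-.14,1.47],loss="soft_l1")
W,h,e=model(f.x); print(f.x,h,e); print(res(f.x).reshape(-1,2).round(1))
```

```text
[ 0.5802115  -0.28123933 -0.13750635  1.47825809] [ 0.60461057 -0.1049195   0.354     ] [0.63209098 0.09366762 0.37154954]
[[-3.1  3.4]
 [ 0.6  0.2]
 [-1.4 -0.1]
 [ 0.5  0.4]
 [ 1.1 -1.2]
 [ 2.2  3.7]
 [-7.1 -3.2]
 [-5.2  3.5]]
```

Request:
{"fn": "servo_tool", "kwargs": {"plan": [[[0.014,-0.012,-0.02,-0.055,1],[0.014,-0.012,-0.02,-0.055,1],[0.014,-0.012,-0.02,-0.055,1],[0.0135,-0.013,-0.02,-0.055,1],[0,0,0,0,1]]]}}

```text
time_s: 2.8
eef_pos: [0.4475, 0.2931, 0.1625]
eef_rot: [-0.001, 0.669, 0.743, -0.002]
wrist_force: [-0.3, 0.6, -0.2]
opening: 1.0
```

Run:
```python
from bench import *
import cv2,pickle
o=get_obs();print(o["eef_pos"],o["eef_rot"])
p=camera("wrist"); cv2.imwrite("pics/w1.png",p["img"]); pickle.dump(p,open("w1.pkl","wb"))
for t in ["rest","pole"]: print(t,[( [round(a["centre"][1]*640,1),round(a["centre"][0]*480,1)],round(a["conf"],2)) for a in pinpoint(p,t)[:2]])
```

```text
[0.44754051 0.29311526 0.1624808 ] [-0.00089517  0.66911452  0.74315525 -0.00228843]
rest []
pole [([320.9, 250.7], 0.67)]
```

View pics/w1.png

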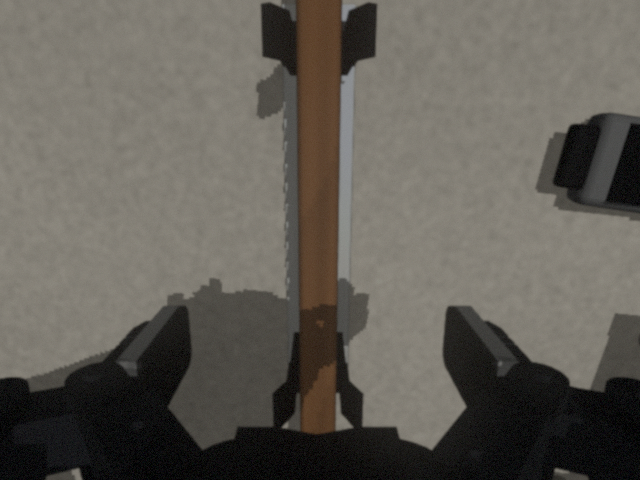

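Run:
```python
from h import *; import pickle
w=pickle.load(open("w1.pkl","rb"))
for uv in[(320,38),(320,390),(320.9,250.7),(319,5),(318,420)]: print(uv,onz(w,uv,.071))
for uv in[(262,5),(376,5),(264,62),(375,62),(275,390),(362,390),(275,425),(361,425)]: print(uv,onz(w,uv,.084))
```

```text
(320, 38) [0.43834667 0.3997375  0.071     ]
(320, 390) [0.4588403  0.20805328 0.071     ]
(320.9, 250.7) [0.45009454 0.29445743 0.071     ]
(319, 5) [0.43637407 0.41377922 0.071     ]
(318, 420) [0.45986001 0.18702293 0.071     ]
(262, 5) [0.41168393 0.40798175 0.084     ]
(376, 5) [0.46169541 0.41316498 0.084     ]
(264, 62) [0.41423406 0.38475508 0.084     ]
(375, 62) [0.46453436 0.38999439 0.084     ]
(275, 390) [0.43266467 0.21426291 0.084     ]
(362, 390) [0.48132089 0.2195166  0.084     ]
(275, 425) [0.43448111 0.19115189 0.084     ]
(361, 425) [0.48381113 0.19650378 0.084     ]
```

Request:
{"fn": "servo_tool", "kwargs": {"plan": [[[0.001,0,-0.02,0,1],[0,0,-0.02,0,1],[0,0,-0.02,0,1],[0,0,-0.02,0,1],[0,0,-0.015,0,1],[0,0,-0.009,0,1],[0,0,0,0,1],[0,0,0,0,-1]]]}}

```text
time_s: 3.75
eef_pos: [0.4494, 0.2956, 0.062]
eef_rot: [0.0, 0.668, 0.744, 0.0]
wrist_force: [-0.4, -0.4, -0.1]
opening: 0.858
```

Request:
{"fn": "servo_tool", "kwargs": {"plan": [[[0,0,0,0,-1],[0,0,0,0,-1],[0,0,0,0,-1],[0,0,0,0,-1],[0,0,0,0,-1],[0,0,0,0,-1]]]}}

```text
time_s: 4.35
eef_pos: [0.4494, 0.2954, 0.062]
eef_rot: [0.0, 0.668, 0.744, 0.0]
wrist_force: [-1.1, -1.0, 5.7]
opening: 0.247
```

Request:
{"fn": "servo_tool", "kwargs": {"plan": [[[0,0,0.01,0,-1],[0,0,0.02,0,-1],[0,0,0.03,0,-1],[0,0,0.03,0,-1],[0,0.03,0.015,0,-1],[0,0.03,0.01,-0.03,-1],[0,0.03,0.01,-0.04,-1],[0,0.03,0.01,-0.04,-1]]]}}

```text
time_s: 5.15
eef_pos: [0.4484, 0.416, 0.1967]
eef_rot: [-0.0, 0.708, 0.706, -0.0]
wrist_force: [0.5, -0.6, -2.8]
opening: 0.244
```

Request:
{"fn": "servo_tool", "kwargs": {"plan": [[[0,0.03,0.02,-0.04,-1],[0,0.01,0.03,-0.04,-1],[0,0,0.03,-0.04,-1],[0,0,0.03,-0.014,-1],[0,0,0.03,0,-1],[0.01,0,0.03,0,-1],[0.02,0,0.01,0,-1],[0,0,0,0,-1]]]}}

```text
time_s: 5.95
eef_pos: [0.481, 0.4549, 0.3785]
eef_rot: [0.001, 0.754, 0.657, 0.002]
wrist_force: [0.4, 0.1, -4.3]
opening: 0.246
```

```bash
cat > look.py <<'E'
from bench import *
from h import *
import sys,pickle
tag=sys.argv[1]; o=get_obs(); print(o["time_s"],o["eef_pos"],o["eef_rot"])
a,b=o["eef_rot"][1:3]; print("yaw",2*np.arctan2(b,a)-np.pi/2)
P_={}
pix={}
for n in ["side","top"]:
    p=camera(n); cv2.imwrite(f"pics/{n}{tag}.png",p["img"]); pickle.dump(p,open(f"{n}{tag}.pkl","wb")); P_[n]=p
    for t in sys.argv[2:]:
        r=pinpoint(p,t); 
        print(n,t,[([round(a["centre"][1]*640,1),round(a["centre"][0]*480,1)],round(a["conf"],2)) for a in r[:2]])
        if r: pix[n,t]=(r[0]["centre"][1]*640,r[0]["centre"][0]*480)
for t in sys.argv[2:]:
    if ("side",t) in pix and ("top",t) in pix: print(t,tri(P_["side"],pix["side",t],P_["top"],pix["top",t]))
E
python3 look.py 2 prong eye
```

```text
5.95 [0.48102076 0.45491334 0.37846555] [6.00047787e-04 7.53999169e-01 6.56872459e-01 1.86152305e-03]
yaw -0.1374663848572788
side prong [([365.2, 231.9], 0.63)]
side eye []
top prong [([216.2, 338.5], 0.98)]
top eye [([270.5, 226.8], 0.68)]
prong (array([0.46431777, 0.16885718, 0.37661165]), [np.float64(2.136976982679368), np.float64(2.4403563884858053)])
```

View pics/side2.png

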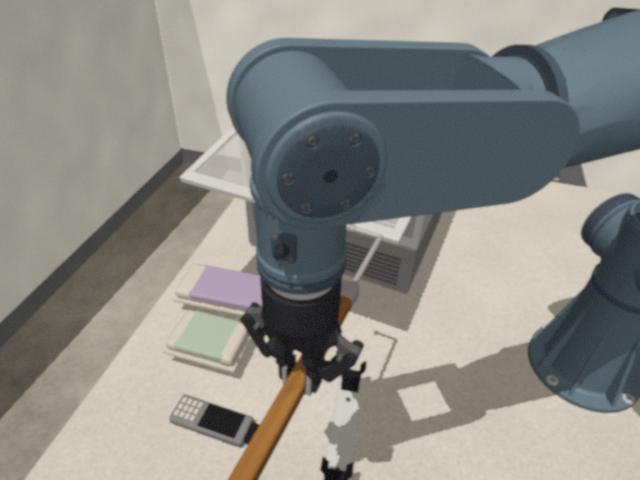

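View pics/top2.png

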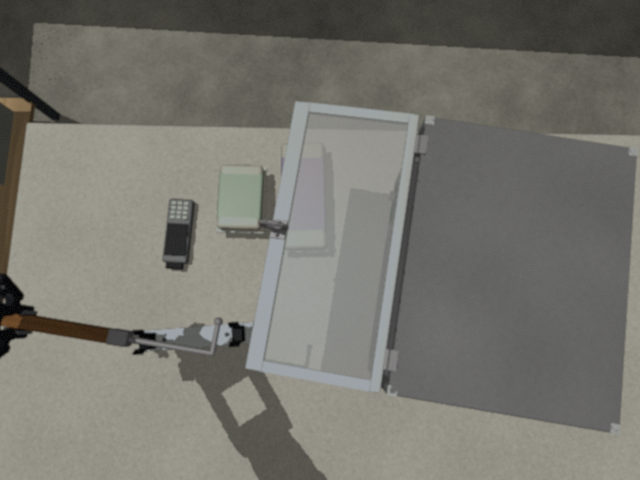

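Run:
```python
from h import *; import pickle
t=pickle.load(open("top2.pkl","rb"))
a=onz(t,(216.0,338.2),.3765);b=onz(t,(271.7,225.4),.3715);print(a,b,b-a)
x=np.array([.9906,-.1371]);y=np.array([.1371,.9906]);d=(b-a)[:2];print("local",d@x,d@y)
print(np.array([0.481,.4549])+d)
```

```text
[0.46127605 0.16853862 0.3765    ] [0.63180469 0.09487976 0.3715    ] [ 0.17052864 -0.07365886 -0.005     ]
local 0.1790242971883859 -0.04958698759372627
[0.65152864 0.38124114]
```

Request:
{"fn": "servo_tool", "kwargs": {"plan": [[[0.018,-0.011,-0.001,0,-1],[0.018,-0.011,-0.001,0,-1],[0.018,-0.011,-0.001,0,-1],[0.018,-0.011,-0.001,0,-1],[0.018,-0.011,-0.001,0,-1],[0.018,-0.011,0,0,-1],[0,0,0,0,-1]]]}}

```text
time_s: 6.95
eef_pos: [0.5901, 0.3863, 0.3704]
eef_rot: [0.0, 0.755, 0.656, -0.0]
wrist_force: [-0.2, -0.0, -2.9]
opening: 0.243
```

```bash
python3 look.py 3 prong eye
python3 - <<'E'
import cv2
for n,(r0,r1,c0,c1) in {"side":(120,270,180,380),"top":(180,330,180,380)}.items():
    a=cv2.imread(f"pics/{n}3.png"); cv2.imwrite(f"pics/{n}3c.png",cv2.resize(a[r0:r1,c0:c1],None,fx=4,fy=4,interpolation=cv2.INTER_CUBIC))
E
```

```text
6.95 [0.59014786 0.38630734 0.3704369 ] [ 4.39231274e-04  7.54792781e-01  6.55963066e-01 -3.47652789e-04]
yaw -0.139880357865257
side prong [([313.4, 202.9], 0.93), ([340.1, 434.0], 0.46)]
side eye [([280.8, 192.6], 0.72)]
top prong [([262.1, 266.4], 0.79)]
top eye [([272.4, 228.1], 0.62)]
prong (array([0.56955837, 0.10740757, 0.36761355]), [np.float64(0.28389909511019423), np.float64(0.34499331525903265)])
eye (array([0.6310904 , 0.09477517, 0.36716801]), [np.float64(1.3697868204908314), np.float64(1.6923945393878062)])
```

View pics/side3c.png

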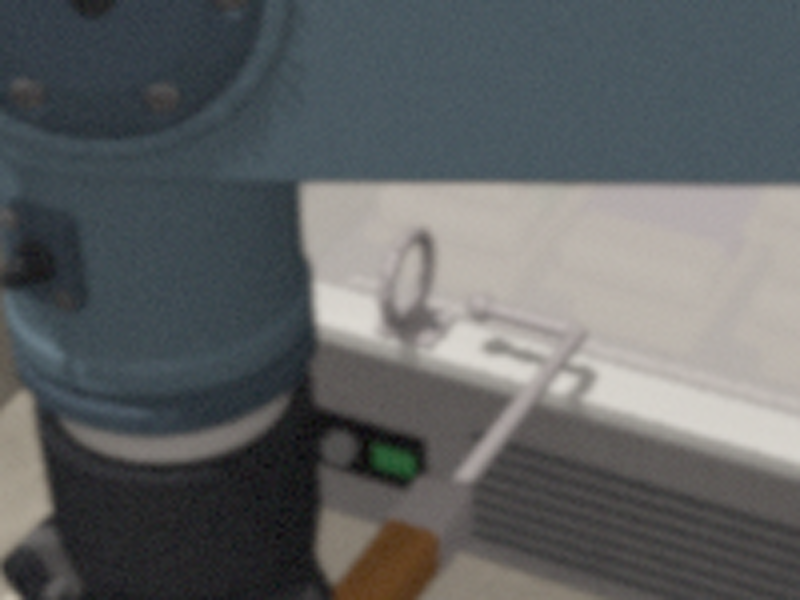

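View pics/top3c.png

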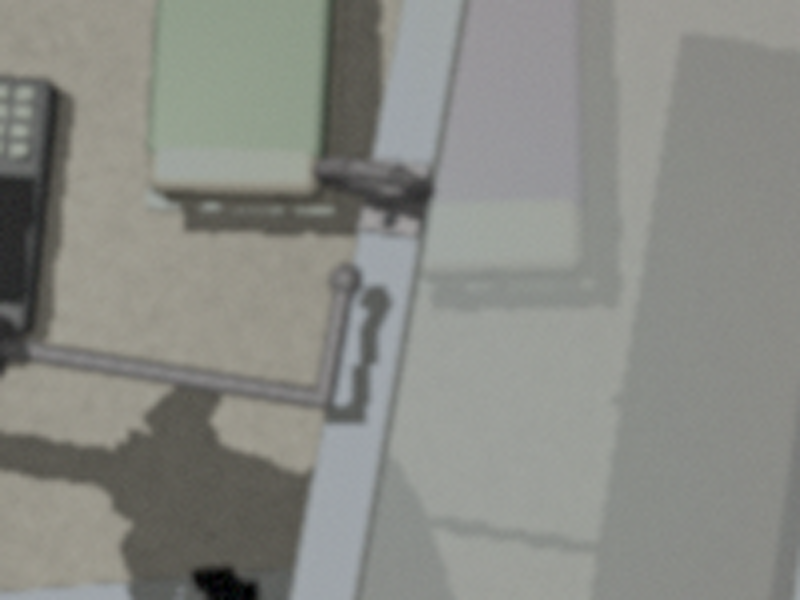

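Request:
{"fn": "servo_tool", "kwargs": {"plan": [[[0,-0.0035,0.0035,0,-1],[0.01,-0.0014,0,0,-1],[0.01,-0.0014,0,0,-1],[0.01,-0.0014,0,0,-1],[0.01,-0.0014,0,0,-1],[0.01,-0.0014,0,0,-1],[0.01,-0.0014,0,0,-1],[0,0,0,0,-1]]]}}

```text
time_s: 8.05
eef_pos: [0.6484, 0.3765, 0.3739]
eef_rot: [0.0, 0.754, 0.657, -0.0]
wrist_force: [-0.3, -0.4, -3.5]
opening: 0.245
```

```bash
python3 look.py 4 prong eye
python3 - <<'E'
import cv2
for n,(r0,r1,c0,c1) in {"side":(120,270,180,380),"top":(180,330,180,380)}.items():
    a=cv2.imread(f"pics/{n}4.png"); cv2.imwrite(f"pics/{n}4c.png",cv2.resize(a[r0:r1,c0:c1],None,fx=4,fy=4,interpolation=cv2.INTER_CUBIC))
E
```

```text
8.05 [0.64841924 0.376493   0.37393764] [ 5.77913393e-05  7.53964255e-01  6.56915374e-01 -3.00768429e-04]
yaw -0.13735580030403405
side prong [([281.2, 188.3], 0.6)]
side eye [([283.2, 190.5], 0.95)]
top prong []
top eye [([271.0, 225.7], 0.57)]
eye (array([0.62985038, 0.09551057, 0.37318728]), [np.float64(0.5987714336070731), np.float64(0.7392789902082192)])
```

View pics/side4c.png

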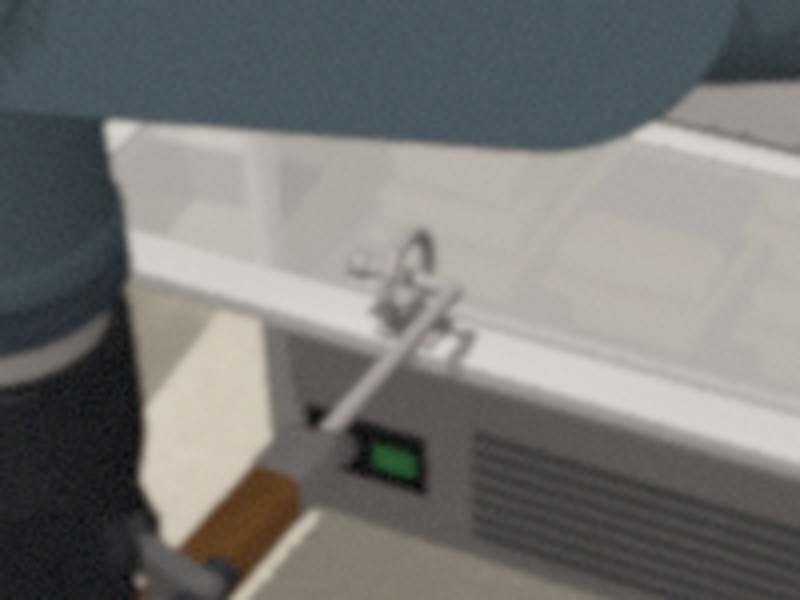

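View pics/top4c.png

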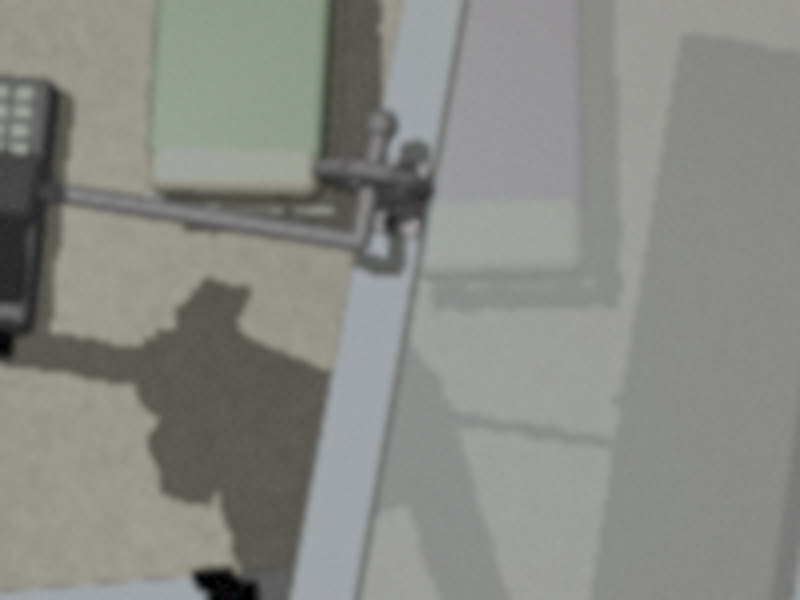

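```bash
cat > arc.py <<'E'
import numpy as np
x=np.array([np.cos(-.1375),np.sin(-.1375)]);y=np.array([-x[1],x[0]])
def e(q): return np.array([.198*np.sin(q)+.036*np.cos(q), .036*np.sin(q)-.198*np.cos(q)])
q0=1.478
qs=list(np.arange(q0,0.2,-.05))[1:]+list(np.arange(.2,-.0701,-.03))
acc=np.zeros(3);rows=[];o=e(q0)
for i,q in enumerate(qs):
    d=e(q)-o; w=np.array([*(d[0]*y),d[1]]); r=np.round(w-acc,3); acc+=r; rows.append(list(map(float,r+0)))
    if i%8==7: print(round(q,3),acc.round(3))
for i in range(0,len(rows),8): print(rows[i:i+8])
print(acc,qs[-1])
E
python3 arc.py
```

```text
1.078 [-0.001 -0.009 -0.079]
0.678 [-0.007 -0.048 -0.149]
0.278 [-0.015 -0.11  -0.198]
0.02 [-0.022 -0.159 -0.215]
[[0.0, 0.001, -0.01], [0.0, 0.0, -0.01], [0.0, -0.001, -0.01], [0.0, -0.001, -0.01], [0.0, -0.001, -0.01], [-0.001, -0.002, -0.01], [0.0, -0.002, -0.01], [0.0, -0.003, -0.009]]
[[-0.001, -0.003, -0.01], [0.0, -0.004, -0.009], [-0.001, -0.004, -0.009], [0.0, -0.005, -0.009], [-0.001, -0.005, -0.009], [-0.001, -0.006, -0.008], [-0.001, -0.005, -0.008], [-0.001, -0.007, -0.008]]
[[-0.001, -0.007, -0.008], [-0.001, -0.007, -0.007], [-0.001, -0.007, -0.006], [-0.001, -0.008, -0.007], [-0.001, -0.008, -0.006], [-0.001, -0.008, -0.005], [-0.001, -0.009, -0.005], [-0.001, -0.008, -0.005]]
[[-0.002, -0.01, -0.004], [0.0, -0.005, -0.002], [-0.001, -0.005, -0.003], [-0.001, -0.006, -0.002], [-0.001, -0.006, -0.001], [0.0, -0.005, -0.002], [-0.001, -0.006, -0.001], [-0.001, -0.006, -0.002]]
[[-0.001, -0.006, -0.001], [-0.001, -0.006, -0.001], [0.0, -0.006, -0.001]]
[-0.024 -0.177 -0.218] -0.07
```

Request:
{"fn": "servo_tool", "kwargs": {"plan": [[[0,0.001,-0.01,0,-1],[0,0,-0.01,0,-1],[0,-0.001,-0.01,0,-1],[0,-0.001,-0.01,0,-1],[0,-0.001,-0.01,0,-1],[-0.001,-0.002,-0.01,0,-1],[0,-0.002,-0.01,0,-1],[0,-0.003,-0.009,0,-1]]]}}

```text
time_s: 9.15
eef_pos: [0.6458, 0.368, 0.2948]
eef_rot: [-0.0, 0.754, 0.657, -0.0]
wrist_force: [-0.6, 0.7, -1.7]
opening: 0.243
```

```bash
python3 look.py 5 prong eye
python3 - <<'E'
import cv2
for n,(r0,r1,c0,c1) in {"side":(150,300,180,380),"top":(180,330,180,380)}.items():
    a=cv2.imread(f"pics/{n}5.png"); cv2.imwrite(f"pics/{n}5c.png",cv2.resize(a[r0:r1,c0:c1],None,fx=4,fy=4,interpolation=cv2.INTER_CUBIC))
E
```

```text
9.15 [0.6458147  0.36800003 0.29481318] [-6.68102603e-05  7.53556951e-01  6.57382596e-01 -1.98461338e-04]
yaw -0.13611613613018125
side prong [([287.5, 223.5], 0.83)]
side eye [([281.7, 216.2], 0.74)]
top prong [([282.8, 236.9], 0.67)]
top eye [([279.0, 232.6], 0.62)]
prong (array([0.62711318, 0.08476454, 0.29328875]), [np.float64(0.6674858868854633), np.float64(0.7934442456358272)])
eye (array([0.63354314, 0.09010096, 0.31187988]), [np.float64(0.7114119517162336), np.float64(0.8531939308051012)])
```

View pics/side5c.png

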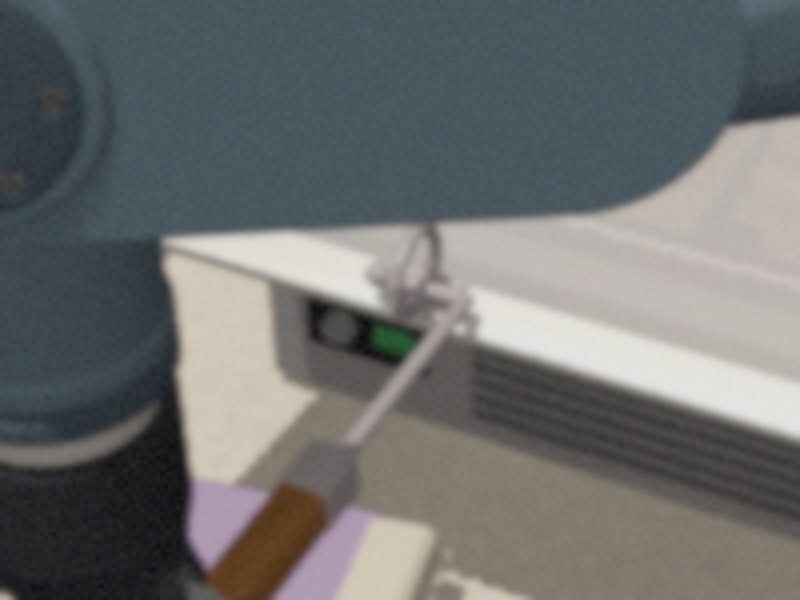

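View pics/top5c.png

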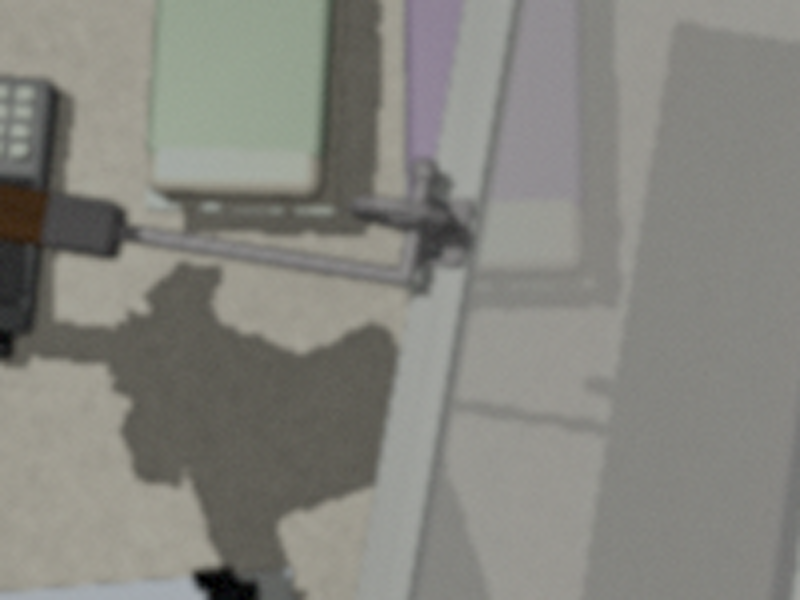

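Request:
{"fn": "servo_tool", "kwargs": {"plan": [[[-0.001,-0.003,-0.01,0,-1],[0,-0.004,-0.009,0,-1],[-0.001,-0.004,-0.009,0,-1],[0,-0.005,-0.009,0,-1],[-0.001,-0.005,-0.009,0,-1],[-0.001,-0.006,-0.008,0,-1],[-0.001,-0.005,-0.008,0,-1],[-0.001,-0.007,-0.008,0,-1]]]}}

```text
time_s: 10.25
eef_pos: [0.6399, 0.3289, 0.2253]
eef_rot: [0.0, 0.753, 0.657, 0.0]
wrist_force: [1.0, 1.8, -1.5]
opening: 0.241
```

```bash
python3 look.py 6 prong eye
python3 - <<'E'
import cv2
for n,(r0,r1,c0,c1) in {"side":(180,330,200,400),"top":(180,330,220,420)}.items():
    a=cv2.imread(f"pics/{n}6.png"); cv2.imwrite(f"pics/{n}6c.png",cv2.resize(a[r0:r1,c0:c1],None,fx=4,fy=4,interpolation=cv2.INTER_CUBIC))
E
```

```text
10.25 [0.63992667 0.32891607 0.22530257] [5.62106733e-05 7.53463676e-01 6.57489504e-01 1.93832558e-04]
yaw -0.13583237885716404
side prong [([298.4, 240.5], 0.8)]
side eye [([292.2, 237.5], 0.79)]
top prong [([307.5, 248.1], 0.77)]
top eye [([302.3, 247.4], 0.98), ([244.7, 203.8], 0.66)]
prong (array([0.61913779, 0.04549331, 0.22319174]), [np.float64(0.919129809589732), np.float64(1.0854881593820582)])
eye (array([0.62356848, 0.05547956, 0.23631493]), [np.float64(1.5903501422624189), np.float64(1.8859519888558556)])
```

View pics/side6c.png

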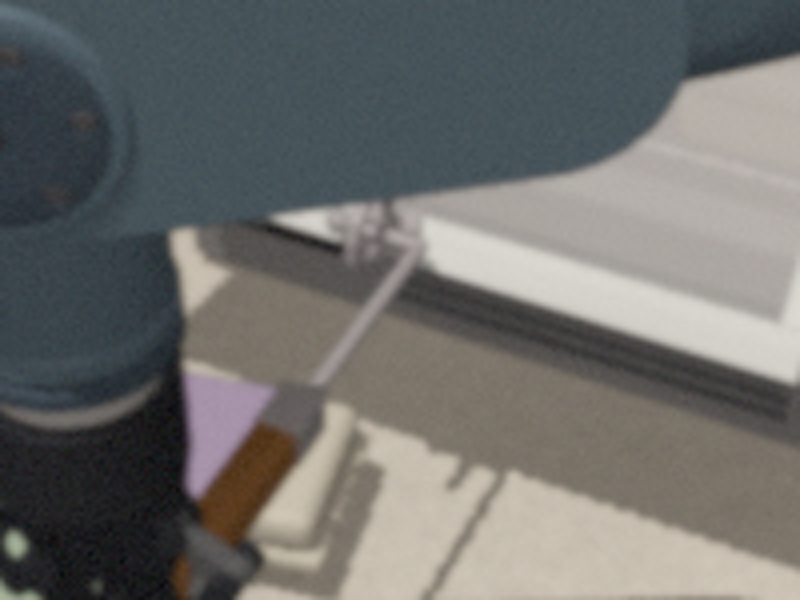

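View pics/top6c.png

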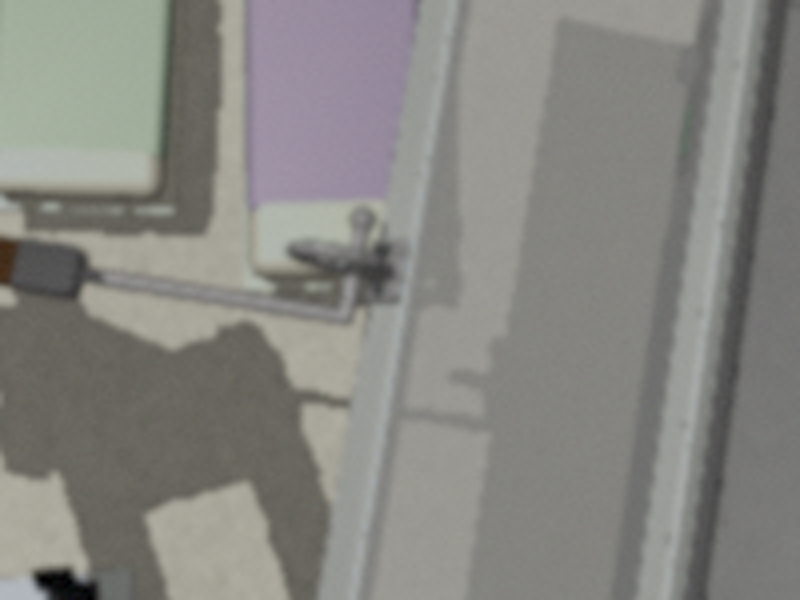

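Request:
{"fn": "servo_tool", "kwargs": {"plan": [[[-0.001,-0.007,-0.008,0,-1],[-0.001,-0.007,-0.007,0,-1],[-0.001,-0.007,-0.006,0,-1],[-0.001,-0.008,-0.007,0,-1],[-0.001,-0.008,-0.006,0,-1],[-0.001,-0.008,-0.005,0,-1],[-0.001,-0.009,-0.005,0,-1],[-0.001,-0.008,-0.005,0,-1]]]}}

```text
time_s: 11.35
eef_pos: [0.6318, 0.2665, 0.1764]
eef_rot: [-0.0, 0.754, 0.657, 0.0]
wrist_force: [0.9, 2.6, 0.5]
opening: 0.245
```

```bash
python3 look.py 7 prong eye
python3 - <<'E'
import cv2
for n,(r0,r1,c0,c1) in {"side":(180,330,200,400),"top":(180,330,220,420)}.items():
    a=cv2.imread(f"pics/{n}7.png"); cv2.imwrite(f"pics/{n}7c.png",cv2.resize(a[r0:r1,c0:c1],None,fx=4,fy=4,interpolation=cv2.INTER_CUBIC))
E
```

```text
11.35 [0.63181645 0.26648994 0.17643765] [-8.84429541e-05  7.53641262e-01  6.57285966e-01  9.59685571e-06]
yaw -0.13637261662265088
side prong [([309.1, 238.7], 0.64)]
side eye [([308.9, 243.7], 0.79)]
top prong [([341.1, 256.0], 0.64)]
top eye [([335.0, 254.1], 0.98), ([396.1, 245.5], 0.21)]
prong (array([ 0.61357679, -0.01741462,  0.17957434]), [np.float64(0.2072144304122855), np.float64(0.25098858770966403)])
eye (array([ 0.61397413, -0.0061683 ,  0.17519322]), [np.float64(1.7729173282495152), np.float64(2.1196401582778344)])
```

View pics/side7c.png

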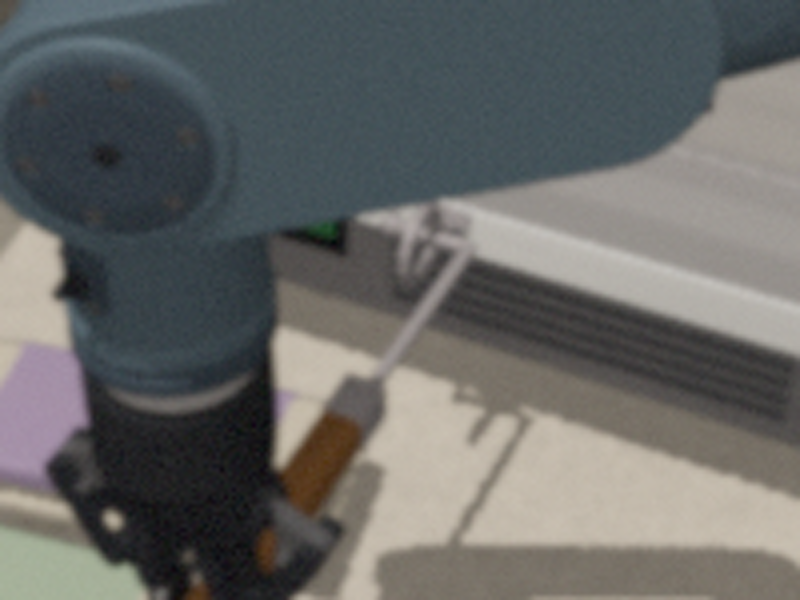

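View pics/top7c.png

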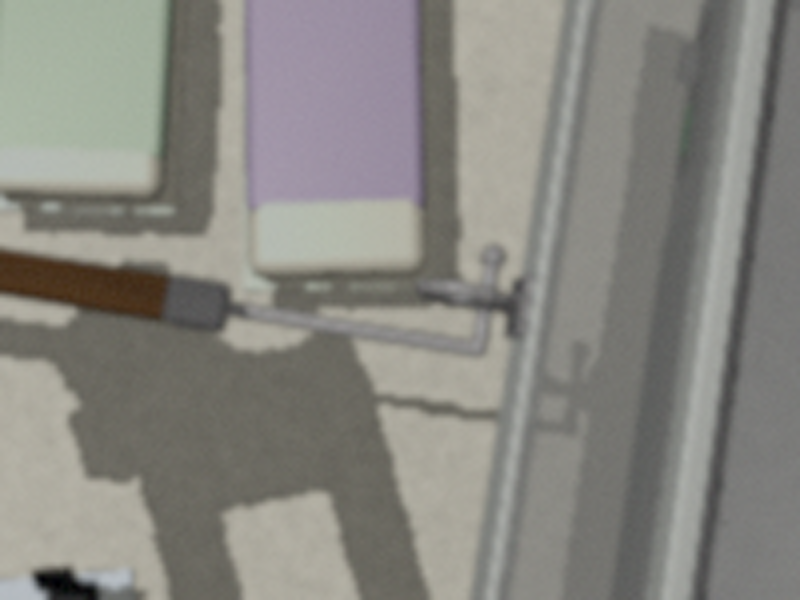

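Request:
{"fn": "servo_tool", "kwargs": {"plan": [[[-0.001,-0.006,-0.002,0,-1],[-0.001,-0.006,-0.002,0,-1],[0,-0.005,-0.002,0,-1],[-0.001,-0.005,-0.002,0,-1],[-0.001,-0.005,-0.002,0,-1],[-0.001,-0.005,-0.002,0,-1],[0,-0.005,-0.002,0,-1],[-0.001,-0.005,-0.002,0,-1]]]}}

```text
time_s: 12.45
eef_pos: [0.626, 0.2247, 0.1608]
eef_rot: [0.0, 0.754, 0.657, 0.0]
wrist_force: [0.4, 2.9, -2.2]
opening: 0.246
```

Request:
{"fn": "servo_tool", "kwargs": {"plan": [[[-0.001,-0.004,-0.001,0,-1],[0,-0.004,0,0,-1],[-0.001,-0.004,0,0,-1],[0,-0.003,0,0,-1]]]}}

```text
time_s: 12.85
eef_pos: [0.6238, 0.2101, 0.1598]
eef_rot: [-0.0, 0.754, 0.657, 0.0]
wrist_force: [0.3, 3.9, -3.4]
opening: 0.247
```

```bash
python3 look.py 8 prong eye
python3 - <<'E'
import cv2
for n,(r0,r1,c0,c1) in {"side":(180,330,200,400),"top":(180,330,270,470)}.items():
    a=cv2.imread(f"pics/{n}8.png"); cv2.imwrite(f"pics/{n}8c.png",cv2.resize(a[r0:r1,c0:c1],None,fx=4,fy=4,interpolation=cv2.INTER_CUBIC))
E
```

```text
12.85 [0.62382883 0.21007567 0.15979747] [-1.42586842e-04  7.53554414e-01  6.57385520e-01  5.98270281e-05]
yaw -0.13610839308077094
side prong [([319.6, 231.4], 0.67)]
side eye [([316.9, 236.8], 0.76)]
top prong [([370.0, 264.9], 0.6)]
top eye [([360.0, 258.7], 0.7), ([302.1, 201.6], 0.44)]
prong (array([ 0.60295591, -0.07458815,  0.1584488 ]), [np.float64(0.966861938212227), np.float64(1.207035481068698)])
eye (array([ 0.60930383, -0.05583348,  0.15682741]), [np.float64(1.3889339202435722), np.float64(1.7040551310579395)])
```

View pics/side8c.png

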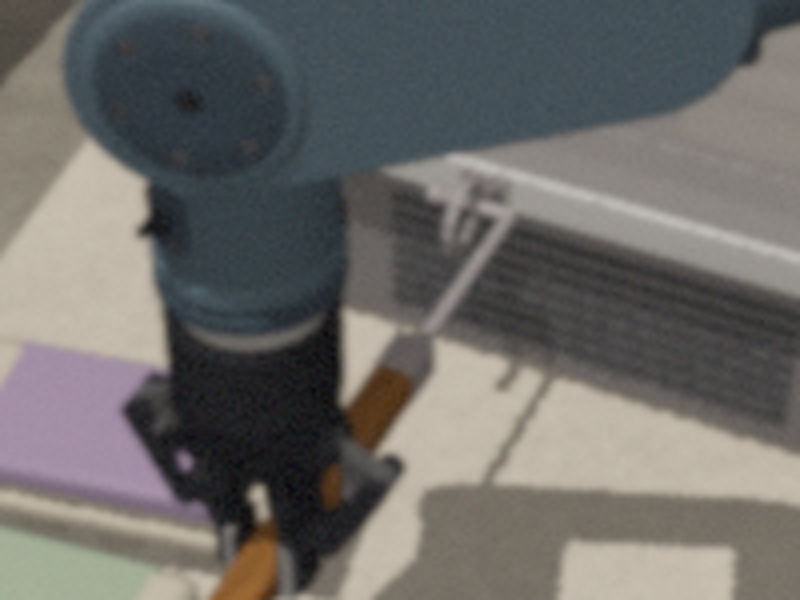

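View pics/top8c.png

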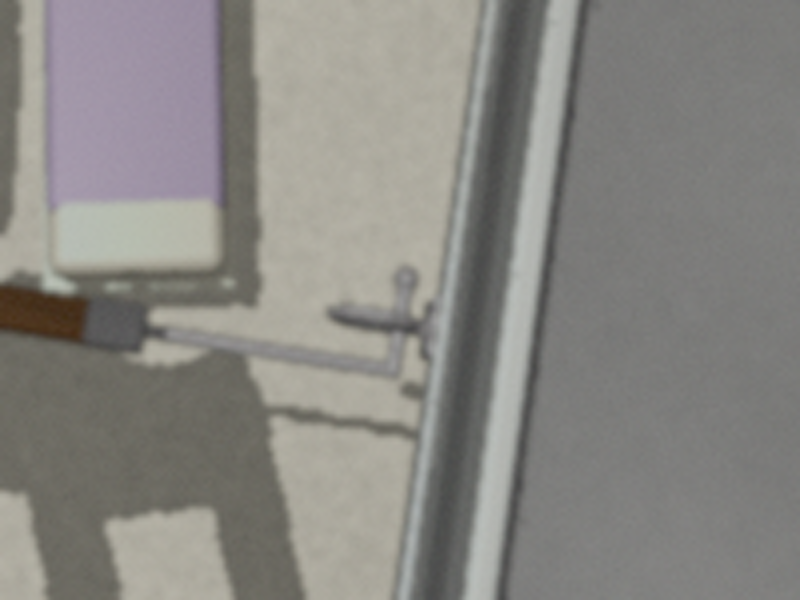

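Request:
{"fn": "servo_tool", "kwargs": {"plan": [[[0,-0.003,0,0,-1],[-0.001,-0.003,0,0,-1],[0,-0.003,0,0,-1],[0,-0.002,0,0,-1]]]}}

```text
time_s: 13.55
eef_pos: [0.6228, 0.2006, 0.1599]
eef_rot: [-0.001, 0.754, 0.657, 0.001]
wrist_force: [-0.3, 12.7, -3.1]
opening: 0.247
```

Request:
{"fn": "servo_tool", "kwargs": {"plan": [[[0,-0.002,0,0,-1],[-0.001,-0.002,0,0,-1]]]}}

```text
time_s: 13.75
eef_pos: [0.6222, 0.2002, 0.1606]
eef_rot: [-0.003, 0.753, 0.658, 0.004]
wrist_force: [0.9, 26.6, -1.6]
opening: 0.244
```

Request:
{"fn": "servo_tool", "kwargs": {"plan": [[[0,0,0,0,-1],[0,0,0,0,-1],[0,0,0,0,-1]]]}}

```text
time_s: 14.05
eef_pos: [0.622, 0.2003, 0.1607]
eef_rot: [-0.002, 0.753, 0.658, 0.004]
wrist_force: [1.5, 20.1, -1.9]
opening: 0.246
```

```bash
python3 look.py 9 prong eye
python3 - <<'E'
import cv2
for n,(r0,r1,c0,c1) in {"side":(180,330,200,400),"top":(180,330,270,470)}.items():
    a=cv2.imread(f"pics/{n}9.png"); cv2.imwrite(f"pics/{n}9c.png",cv2.resize(a[r0:r1,c0:c1],None,fx=4,fy=4,interpolation=cv2.INTER_CUBIC))
E
```

```text
14.05 [0.62203793 0.20031518 0.16067842] [-0.00229161  0.75299519  0.65801259  0.00352436]
yaw -0.13442805595413376
side prong [([321.5, 229.8], 0.64)]
side eye [([319.9, 234.6], 0.61)]
top prong [([376.2, 264.3], 0.97)]
top eye [([365.9, 260.8], 0.61)]
prong (array([ 0.60355351, -0.08754965,  0.15344074]), [np.float64(0.3321751789453548), np.float64(0.41675925419685717)])
eye (array([ 0.60570827, -0.06761714,  0.15505039]), [np.float64(1.373471484012332), np.float64(1.696752337821996)])
```

View pics/side9c.png

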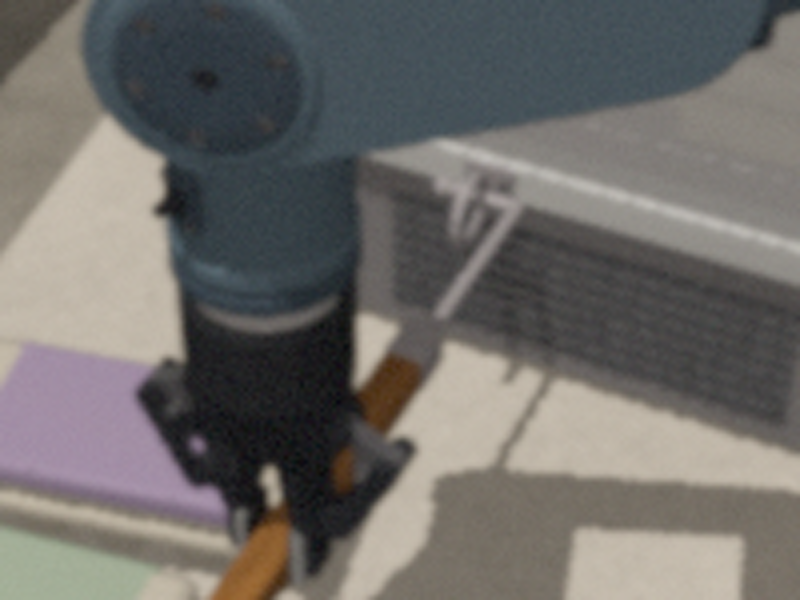

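View pics/top9c.png

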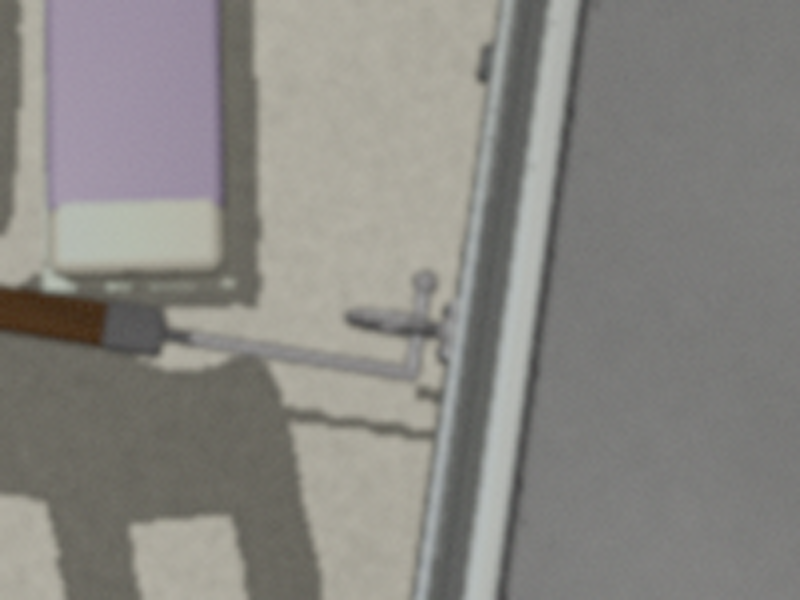

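Request:
{"fn": "servo_tool", "kwargs": {"plan": [[[0,0.004,0,0,-1],[0.001,0.005,0,0,-1],[0.001,0.005,-0.001,0,-1],[0,0,0,0,-1]]]}}

```text
time_s: 14.75
eef_pos: [0.6239, 0.2092, 0.1585]
eef_rot: [0.0, 0.754, 0.657, -0.0]
wrist_force: [0.5, 1.0, -2.6]
opening: 0.247
```

```bash
python3 look.py 10 prong eye
python3 - <<'E'
import cv2
for n,(r0,r1,c0,c1) in {"side":(180,330,200,400),"top":(180,330,270,470)}.items():
    a=cv2.imread(f"pics/{n}10.png"); cv2.imwrite(f"pics/{n}10c.png",cv2.resize(a[r0:r1,c0:c1],None,fx=4,fy=4,interpolation=cv2.INTER_CUBIC))
E
```

```text
14.75 [0.62394911 0.20919845 0.15847511] [ 4.21839712e-05  7.53509959e-01  6.57436406e-01 -3.33891318e-04]
yaw -0.13597325414791683
side prong [([319.8, 233.8], 0.57)]
side eye [([317.9, 234.2], 0.69), ([320.5, 233.1], 0.61)]
top prong [([375.5, 261.9], 0.82)]
top eye [([366.9, 261.0], 0.9)]
prong (array([ 0.60855727, -0.08767324,  0.14058135]), [np.float64(0.23636585968558613), np.float64(0.2944805478715491)])
eye (array([ 0.60827646, -0.06936647,  0.15358165]), [np.float64(0.25483726600587336), np.float64(0.3156627663162213)])
```

View pics/side10c.png

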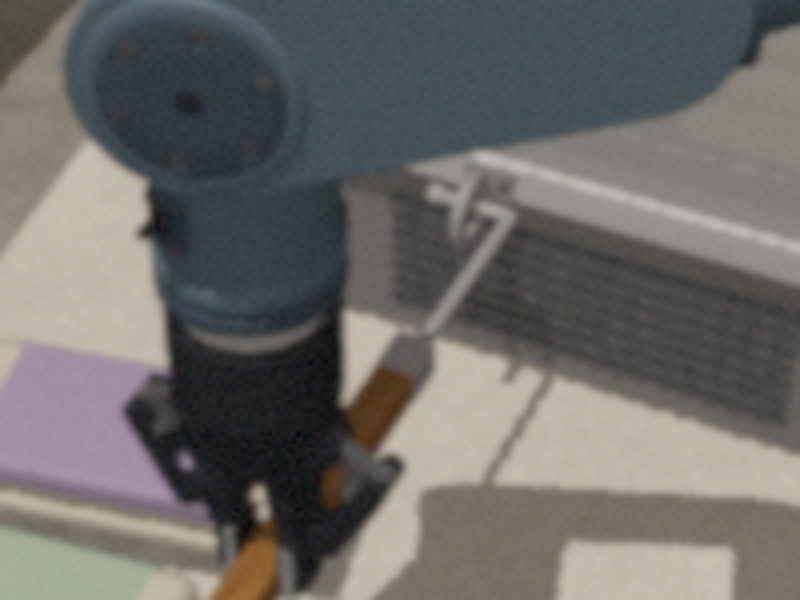

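View pics/top10c.png

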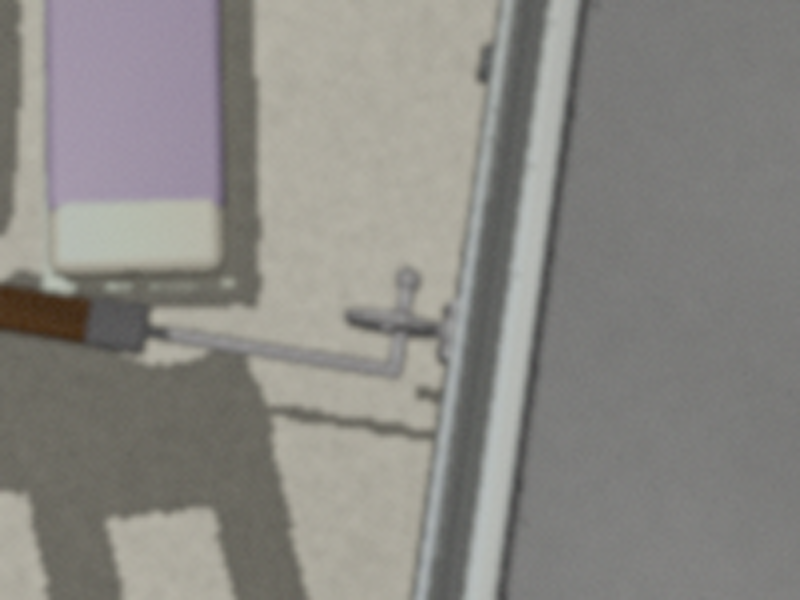

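Request:
{"fn": "servo_tool", "kwargs": {"plan": [[[0.0005,0.004,0,0,-1],[-0.01,0.0014,0,0,-1],[-0.01,0.0014,0,0,-1],[-0.01,0.0014,0,0,-1],[-0.01,0.0014,0,0,-1],[-0.01,0.0014,0,0,-1],[-0.01,0.0014,0,0,-1],[-0.005,0.0007,0,0,-1]]]}}

```text
time_s: 15.85
eef_pos: [0.5582, 0.2226, 0.1589]
eef_rot: [-0.0, 0.753, 0.658, -0.0]
wrist_force: [-0.8, -0.9, -2.7]
opening: 0.244
```

```bash
python3 look.py 11 prong eye
python3 - <<'E'
import cv2
for n,(r0,r1,c0,c1) in {"side":(180,330,200,400),"top":(180,330,270,470)}.items():
    a=cv2.imread(f"pics/{n}11.png"); cv2.imwrite(f"pics/{n}11c.png",cv2.resize(a[r0:r1,c0:c1],None,fx=4,fy=4,interpolation=cv2.INTER_CUBIC))
E
```

```text
15.85 [0.55824356 0.22264264 0.15886384] [-1.04740436e-04  7.53380806e-01  6.57584472e-01 -1.13172851e-04]
yaw -0.13558029657883708
side prong [([346.0, 240.1], 0.78)]
side eye []
top prong [([364.8, 295.0], 0.62)]
top eye [([224.0, 279.4], 0.69), ([363.4, 259.8], 0.57)]
prong (array([ 0.54128443, -0.06558001,  0.1560854 ]), [np.float64(0.12424846386821903), np.float64(0.15306322494379196)])
```

View pics/top11c.png

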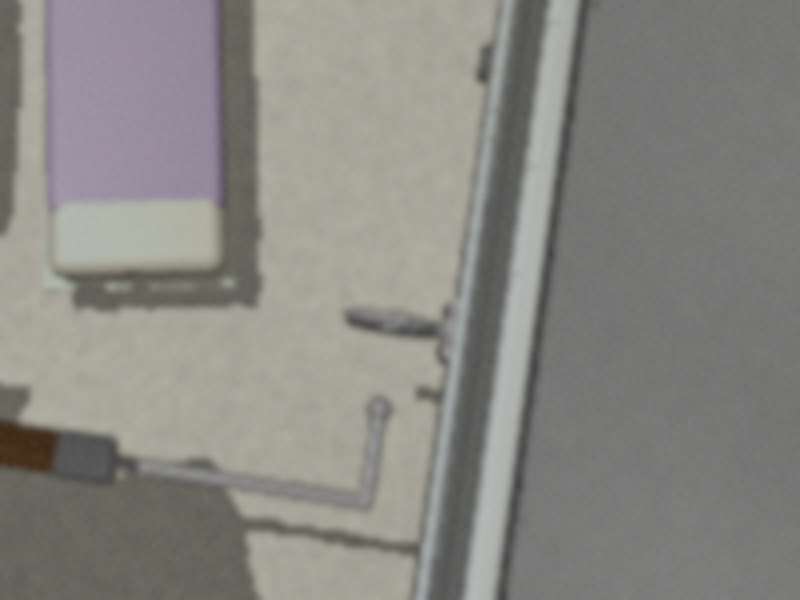

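Request:
{"fn": "servo_tool", "kwargs": {"plan": [[[-0.004,0.02,0,0,-1],[-0.004,0.02,0,0,-1],[-0.02,0.01,0,0.04,-1],[-0.02,0.008,0,0.04,-1],[-0.02,0.006,0,0.04,-1],[-0.02,0.005,0,0.04,-1],[-0.015,0.004,0,0.04,-1],[-0.006,0,0,0.043,-1]]]}}

```text
time_s: 16.95
eef_pos: [0.4493, 0.2959, 0.1587]
eef_rot: [-0.0, 0.667, 0.745, -0.0]
wrist_force: [-0.3, 0.8, -2.9]
opening: 0.245
```

Request:
{"fn": "servo_tool", "kwargs": {"plan": [[[0,0,0,0,-1],[0,0,-0.005,0,-1],[0,0,-0.01,0,-1]]]}}

```text
time_s: 17.25
eef_pos: [0.4518, 0.2955, 0.1442]
eef_rot: [0.001, 0.669, 0.744, 0.001]
wrist_force: [0.7, -0.5, -2.2]
opening: 0.243
```

```bash
python3 look.py 12 prong eye
python3 - <<'E'
from bench import *
import cv2,pickle
p=camera("wrist"); cv2.imwrite("pics/w12.png",p["img"]); pickle.dump(p,open("w12.pkl","wb"))
E
```

```text
17.25 [0.45181845 0.29550095 0.14418192] [6.37480198e-04 6.68714875e-01 7.43517835e-01 1.11278114e-03]
yaw 0.10583683744246963
side prong []
side eye [([319.0, 234.6], 0.62), ([326.4, 146.5], 0.39)]
top prong [([322.2, 317.6], 0.97), ([184.1, 336.1], 0.72)]
top eye [([366.2, 262.1], 0.67)]
eye (array([ 0.60562952, -0.06798913,  0.15424618]), [np.float64(0.39097436707318667), np.float64(0.48381268509187575)])
```

View pics/w12.png

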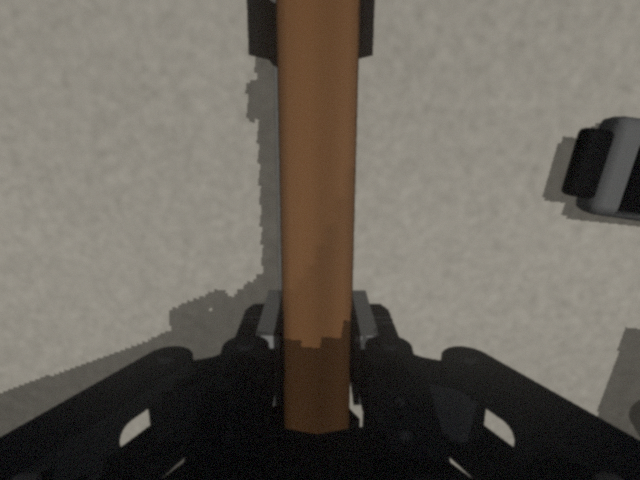

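View pics/top12.png

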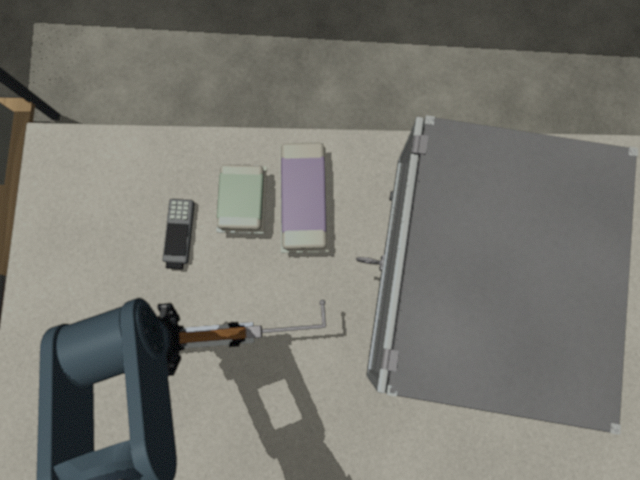

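Request:
{"fn": "servo_tool", "kwargs": {"plan": [[[0,0,0,0,-1],[0,0,0,0,-1]]]}}

```text
time_s: 17.8
eef_pos: [0.4506, 0.2954, 0.144]
eef_rot: [0.0, 0.668, 0.744, 0.0]
wrist_force: [0.4, 0.6, -2.7]
opening: 0.244
```

Run:
```python
from bench import *
import cv2,pickle
from h import *
print(get_obs()["eef_pos"],get_obs()["q"])
p=camera("wrist"); cv2.imwrite("pics/w13.png",p["img"][:140,200:420].repeat(3,0).repeat(3,1))
# expected saddle positions: use w1 measured saddle far corners at z.084
c1=np.array([.41168,.40798,.084]);c2=np.array([.4617,.41316,.084]);c3=np.array([.41423,.38476,.084]);c4=np.array([.46453,.38999,.084])
print(proj(p,[c1,c2,c3,c4]))
```

```text
[0.45062921 0.29544639 0.14404655] [ 3.59935291e-01  2.15803014e-01  1.78567108e+00 -1.33480956e-05
  1.13960004e+00  2.52943458e-01]
[[247.93345218  -2.0044459 ]
 [373.43833186  -1.51008219]
 [250.48456125  60.79550447]
 [372.29903377  61.19745055]]
```

View pics/w13.png

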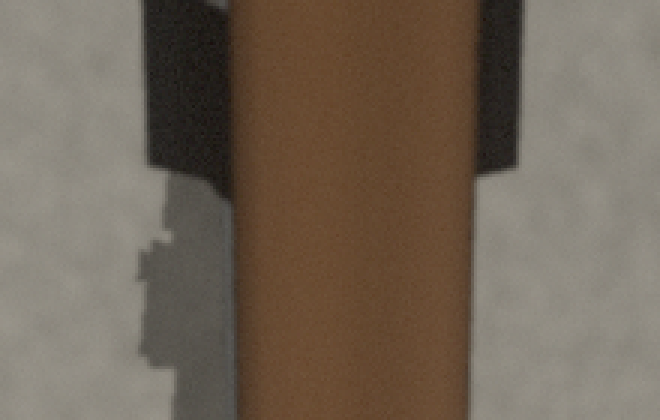

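Run:
```python
from bench import *
from h import *
p=camera("wrist")
for v in (30,200): 
    for u in ((318.3) if v==30 else (317.5),): print(onz(p,(u,v),.153))
r=onz(p,(318.3,30),.153); print("saddle centre x at that y (w1 line):", .43834667+(.3997375-r[1])*(.45884-.43835)/(.39974-.20805))
r=onz(p,(317.5,200),.153); print("line x:", .43834667+(.3997375-r[1])*(.45884-.43835)/(.39974-.20805))
```

```text
[0.44212024 0.38550884 0.153     ]
[0.44666777 0.34130657 0.153     ]
saddle centre x at that y (w1 line): 0.4398675905087641
line x: 0.4445924300045339
```

Request:
{"fn": "servo_tool", "kwargs": {"plan": [[[-0.002,0,0,0,-1],[0,0,-0.02,0,-1],[0,0,-0.02,0,-1],[0,0,-0.015,0,-1],[0,0,-0.01,0,-1],[0,0,-0.007,0,-1],[0,0,0,0,-1]]]}}

```text
time_s: 18.6
eef_pos: [0.4479, 0.2952, 0.0711]
eef_rot: [-0.0, 0.668, 0.744, -0.001]
wrist_force: [-0.6, -0.8, -2.2]
opening: 0.242
```

Request:
{"fn": "servo_tool", "kwargs": {"plan": [[[0.0005,0,-0.004,0,-1],[0.0005,0,-0.004,0,-1],[0,0,-0.001,0,-1],[0,0,0,0,-1]]]}}

```text
time_s: 19.0
eef_pos: [0.4495, 0.2954, 0.0628]
eef_rot: [-0.0, 0.668, 0.744, -0.0]
wrist_force: [0.7, -0.2, -2.5]
opening: 0.243
```

Run:
```python
from bench import *
from h import *
p=camera("side"); cv2.imwrite("pics/side14.png",p["img"])
cv2.imwrite("pics/s14c.png",cv2.resize(p["img"][270:480,240:440],None,fx=2.8,fy=2.8,interpolation=cv2.INTER_CUBIC))
```

```text
(no output)
```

View pics/s14c.png

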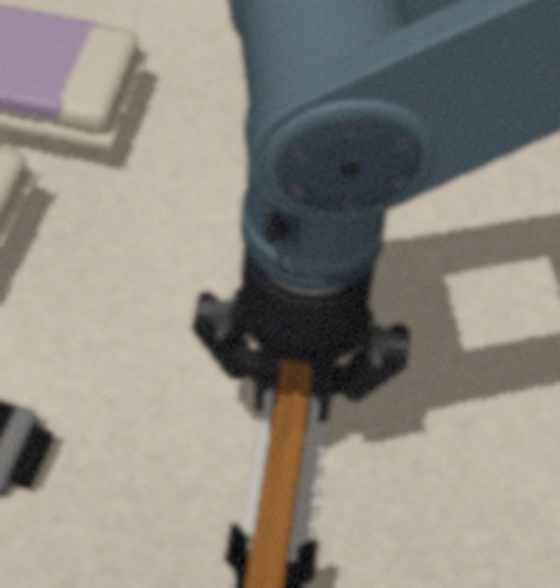

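Request:
{"fn": "servo_tool", "kwargs": {"plan": [[[0,0,-0.001,0,-1],[0,0,0,0,-1],[0,0,0,0,-0.3],[0,0,0,0,0],[0,0,0,0,0.5],[0,0,0,0,1],[0,0,0,0,1],[0,0,0,0,1]]]}}

```text
time_s: 19.85
eef_pos: [0.4495, 0.2954, 0.0618]
eef_rot: [0.0, 0.668, 0.744, 0.0]
wrist_force: [-0.1, 0.1, -0.4]
opening: 1.001
```

Request:
{"fn": "servo_tool", "kwargs": {"plan": [[[0,0,0,0,1],[0,0,0,0,1],[0,0,0.005,0,1],[0,0,0.015,0,1],[0,0,0.02,0,1],[0,0,0.03,0,1],[0,0,0.03,0,1],[0,0,0.03,0,1]]]}}

```text
time_s: 20.65
eef_pos: [0.4495, 0.2954, 0.1944]
eef_rot: [0.0, 0.668, 0.744, 0.001]
wrist_force: [-0.3, 0.2, -0.4]
opening: 1.003
```

Request:
{"fn": "servo_tool", "kwargs": {"plan": [[[-0.02,0.02,0.03,0,1],[-0.03,0.03,0.02,0,1],[-0.03,0.03,0.02,0,1],[-0.03,0.03,0,0,1],[-0.03,0.03,0,0,1],[-0.03,0.03,0,0,1],[0,0,0,0,1]]]}}

```text
time_s: 21.35
eef_pos: [0.2758, 0.4682, 0.2634]
eef_rot: [-0.001, 0.666, 0.746, 0.001]
wrist_force: [0.9, -0.3, 0.0]
opening: 1.0
```

```bash
python3 look.py 15 pole prong eye carton_six terminal
```

```text
21.35 [0.27575947 0.46816478 0.26340849] [-0.00085263  0.66626894  0.74571054  0.00088043]
yaw 0.11240664013096868
side pole [([344.9, 412.2], 0.8)]
side prong [([352.4, 300.6], 0.63)]
side eye [([315.7, 235.0], 0.96), ([354.2, 298.4], 0.7)]
side carton_six [([208.0, 352.2], 0.68)]
side terminal [([320.0, 233.1], 0.61)]
top pole [([197.0, 334.5], 0.6)]
top prong [([322.6, 316.3], 0.56)]
top eye [([366.7, 260.0], 0.69)]
top carton_six [([244.3, 203.0], 0.8)]
top terminal [([180.2, 234.0], 0.58)]
pole (array([0.45281055, 0.28540307, 0.0503292 ]), [np.float64(1.007703813179842), np.float64(0.9071785097876798)])
prong (array([0.49969422, 0.01657008, 0.05572053]), [np.float64(0.053455874933563394), np.float64(0.05939949758728706)])
eye (array([ 0.61198044, -0.06904095,  0.15021891]), [np.float64(0.2989402190370463), np.float64(0.3700688198168494)])
carton_six (array([0.76317608, 0.20842226, 0.0039804 ]), [np.float64(1.6877238344427126), np.float64(1.6520399527023777)])
terminal (array([0.56736039, 0.21834582, 0.40285457]), [np.float64(26.938567181755182), np.float64(28.996281907738496)])
```

View pics/top15.png

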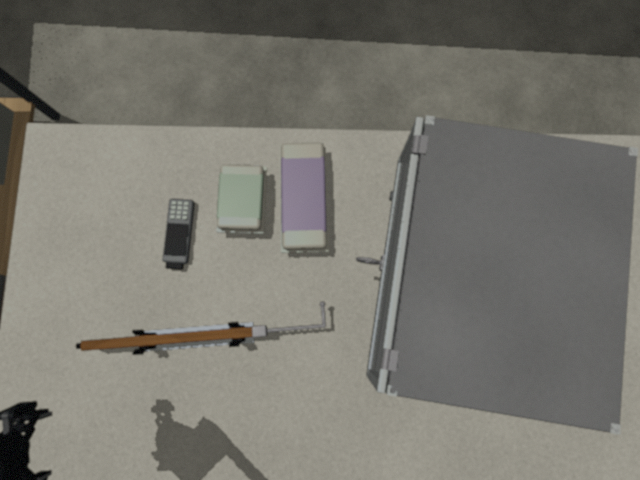

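View pics/side15.png

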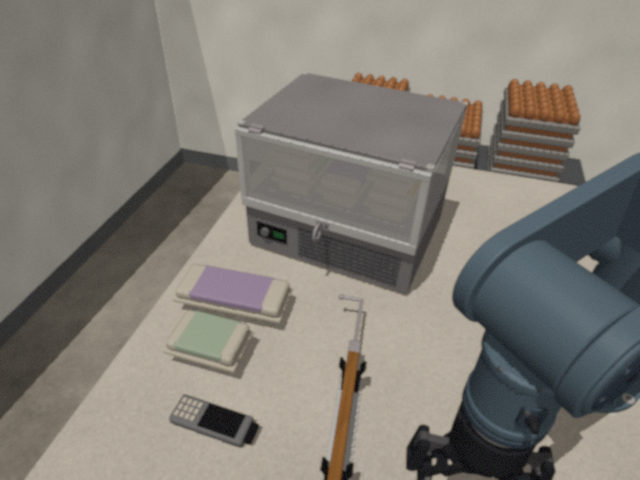

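Run:
```python
import cv2,numpy as np
a=cv2.imread("pics/top9.png",0).astype(np.float32);b=cv2.imread("pics/top15.png",0).astype(np.float32)
for n,(r0,r1,c0,c1) in {"coverbottom":(130,240,380,402),"bot2":(300,370,365,388),"roof":(120,420,430,630),"ringtip":(250,268,350,366)}.items():
    w=cv2.createHanningWindow((c1-c0,r1-r0),cv2.CV_32F); print(n,cv2.phaseCorrelate(a[r0:r1,c0:c1],b[r0:r1,c0:c1],w))
from h import *; import pickle
t=pickle.load(open("top15.pkl","rb"));s=pickle.load(open("side15.pkl","rb"))
h=np.array([.6046,-.1049,.354]);y=np.array([.1371,.9906,0])
for q in(0,.04,.08):
    e=h+y*(.198*np.sin(q)+.036*np.cos(q))+[0,0,.036*np.sin(q)-.198*np.cos(q)]; print(q,proj(t,e),proj(s,e))
```

```text
coverbottom ((0.05974507460393497, 0.11340212161447027), 0.8943649901284112)
bot2 ((-0.011399215844310362, 0.11743220277450206), 0.968699042443876)
roof ((0.026277237412983823, -0.01075938981858826), 1.0180113494873047)
ringtip ((0.2919035630022817, -0.16060615460883731), 0.8972029553519355)
0 [367.00413218 260.49818536] [317.11817912 233.24743297]
0.04 [363.1122897  259.75980267] [315.7119676  234.66278115]
0.08 [359.25531125 259.00380742] [314.30463685 235.96923289]
```

```bash
python3 -c "
from bench import *
print(hand_in())"
```

```text
the job is handed in; nothing more can be done
None
```

The cover is shut, the pole is back in both saddles, and the job is handed in; the hand-in gives no verdict. I took the pole from its rest and put the prong through the ring eye at a cover angle of about 1.48 rad. I then swung the cover down its arc, pressed it onto its stop and unhooked. Robot time was about 21 s of the 58 s allowed.

- **Cover shut:** pushing against the stop gave 20–27 N. In the last top picture the eye is within about 0.5 px of where it should be when shut (0.04 rad would be about 4 px). The cover did not move more than 0.3 px between pressing and the final picture.
- **Pole laid back:** the last pictures show it in both saddles. The hand let go at the same place it gripped, to within 0.2 mm, and then moved clear.
- **Bystanders:** the pictures show no visible shift of either carton or the terminal. The six-egg carton measured within about 4 mm of its first position, which is the measurement noise.

**Checks that disagreed:**
- The terminal's last 3D fix was useless, because the side camera confused it with something else. I judged it by eye only.
- During the swing, some fixes put the prong up to 19 mm from the eye's centre, against the 18 mm limit. The ring allows at most about 13 mm, so I took this as noise.
- The last 3D fix put the pole about 9 mm lower and 9 mm off along y from the seated position. Its first fix, when it was known to be seated, was off in the same direction.

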